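# Stroke a row of flip lids shut

## Robot

A 6-joint arm with a two-finger parallel gripper is mounted at the origin on the work surface. World frame = base frame: x ahead of the robot, y to its left, z up, the work surface at z = 0. Lengths are in m, angles in degrees, forces in N, time in s.
With the tool pointing down it reaches from about 0.4 to 0.825 m from the base axis. Payload 7 kg.
Tool frame: the origin (TCP) lies between the finger pads; the fingertips stand 22 mm ahead of it and the grasp point (between the pads) lies 3 mm ahead of it; z points along the fingers, y is the direction in which the jaws open and shut (so a half turn about z gives the same grasp; the last joint's range is limited). The gripper opens to 88 mm and grips with 3 to 60 N. Pads are 19 mm wide; open, the fingers measure 130 mm over their backs; the gripper's body (78 mm by 193 mm) begins 47 mm behind the grasp point.
Start: joints at [84.173, 20.546, 0.682, 0, -70.136, -16.507], TCP at [0.257, 0.624, 0.217] pointing down, gripper open.
Joint ranges: [-176.03, 176.03], [-82.01, 121.73], [-58.28, 71.71], [-173.87, 95.51], [-174.79, -0.11], [-173.66, 173.66]. Speed limits (degrees/s): [136.94, 136.94, 172.46, 180, 180, 180].

## Interface

Orientations are given as [roll, pitch, yaw] about the fixed x, y, z axes, in that order (R = Rz(yaw) Ry(pitch) Rx(roll)).
In Python, from plant import telemetry, cams, r gives the robot as it stands.
- The arm moves only by the tool carry_out, never from a script. Its argument "commands" is one flat list of numbers, 5 for each row, row after row: the shift along the world's x, y, z as a fraction of full scale, then the turn about the world's z as a fraction of full scale, then the gripper's target within -1 to 1 (shut at 1, half-way at 0, fully open at -1). In form: [x, y, z, turn, claw, x, y, z, turn, claw, ...]. A call has 1 to 8 rows; each row shifts and turns the commanded pose from where the row before left it; what a row does not reach is not made up. Full scale, the value 1, is 0.04 m for a shift and 4 degrees for a turn. A row lasts 1/10 s, in which the tool goes at most 50 mm and 8.59 degrees, less where a joint would pass 70% of its speed; a pose out of reach is approached as far as the arm can. A call with a number of a shift or a turn outside -1 to 1 is refused whole. A call with a gripper value outside its range is refused whole. The fingers move at their own pace and stop on an object; "grip_force" is the grip in N (left out, the last holds). Time passes only in rows, so rows that do not move let the fingers close. It gives the time, the measured TCP pose, the force and the opening at its end, in the units of the state.
- telemetry.get_state(): the state, without advancing time (a new reading comes with each control period).
- cams.capture(name): name is "scene" or "top"; returns a dict with "frame" (384x512x3 uint8, red, green, blue), "camera_matrix" (3x3 intrinsics, pixels), "k1" (the pictures are not rectified: a ray, as slopes to the right and down, at radius r is drawn at 1 + k1 r^2 times it, then the intrinsics apply), "camera_from_world" (4x4, takes a point from world to camera coordinates). Camera axes: x right, y down, z forward; pixel columns grow to the right and rows downward; lengths in m; the calibration is good to about 2 mm. A picture is of the moment at which its call begins. There is no depth.
- r.close_job(): hands the job in, once; it reports no verdict.
The state is a dict: "time_s": time; "joints": joint angles; "qd": joint speeds; "joint_torque": joint torques, N m; "tcp_pos": TCP position; "eef_rot": TCP orientation; "contact_force": force on the tool from outside, world axes, zero at the start; "moment": the same for the moment, N m; "gripper_width": finger opening in m.
Only numpy, scipy, OpenCV 4.12 (cv2) and the standard library are available. Lean on these libraries where they do the work, as an engineer would, in place of code of your own. Each camera call takes 0.05 s, during which the arm holds its last target. There are 200 camera calls.

## Task

Shut the five lids of the rack with the orange lids by running closed fingertips lightly along its curved row, lid after lid from the yellow end to the black end, until every orange lid lies flat, then take the hand away. Be gentle, do not grasp or lift anything, and leave the blue lids open and everything else where it stands.

Things in the scene. Friction and masses are not known exactly. Their poses are not given: they have to be found in the camera images.
- orange: Orange-lidded rack, fixed to the bench: white base, grey top, five flip-lid sample cups in a curved row. Origin on the bench under the middle cup; z up. The row is an arc, radius 170 mm, centred 170 mm along the rack's -x, pitch 32 mm. From +y to -y: yellow end block, lids 1 to 5, black end block. The top with blocks and lids is sprung: it gives from about 2.5 N and bottoms 5 mm lower at about 13 N.
- orange_mark1 (a point): Fixed point of the orange rack on its arc: the middle of the top face of orange lid 1 when shut (z 53 mm); it does not follow the lid. The yellow end block (20 mm along the arc, 34 mm across, top z 53 mm) is centred 26 mm before this point along the arc.
- orange_mark2 (a point): Fixed point of the orange rack on its arc: the middle of the top face of orange lid 2 when shut (z 53 mm); it does not follow the lid.
- orange_mark3 (a point): Fixed point of the orange rack on its arc: the middle of the top face of orange lid 3 when shut (z 53 mm); it does not follow the lid.
- orange_mark4 (a point): Fixed point of the orange rack on its arc: the middle of the top face of orange lid 4 when shut (z 53 mm); it does not follow the lid.
- orange_mark5 (a point): Fixed point of the orange rack on its arc: the middle of the top face of orange lid 5 when shut (z 53 mm); it does not follow the lid. The black end block (20 mm along the arc, 34 mm across, top z 53 mm) is centred 26 mm past this point along the arc.
- orange_lid1 (a joint): Opening of orange lid 1, rad: 0 = shut flat, grows as the lid rises, 1.3 = stop. Lid 25 mm along the row, 22 mm across, 3 mm thick, hinged on its edge towards the yellow block, so its free edge rises towards the black block; slight hinge friction (7 N mm) keeps it where it is left. Starts ajar, 0.35 to 0.6.
- orange_lid2 (a joint): Opening of orange lid 2, rad: 0 = shut flat, grows as the lid rises, 1.3 = stop. As lid 1.
- orange_lid3 (a joint): Opening of orange lid 3, rad: 0 = shut flat, grows as the lid rises, 1.3 = stop. As lid 1.
- orange_lid4 (a joint): Opening of orange lid 4, rad: 0 = shut flat, grows as the lid rises, 1.3 = stop. As lid 1.
- orange_lid5 (a joint): Opening of orange lid 5, rad: 0 = shut flat, grows as the lid rises, 1.3 = stop. As lid 1.
- blue: A second rack, identical in shape and frame to the orange one but with five blue lids, all ajar 0.4 to 0.6; to be left open. Racks swap places from run to run.
- blue_lid1 (a joint): Opening of blue lid 1, rad, as for the orange lids.
- blue_lid2 (a joint): Opening of blue lid 2, rad, as for the orange lids.
- blue_lid3 (a joint): Opening of blue lid 3, rad, as for the orange lids.
- blue_lid4 (a joint): Opening of blue lid 4, rad, as for the orange lids.
- blue_lid5 (a joint): Opening of blue lid 5, rad, as for the orange lids.
- vial_brown: Loose small brown vial with black cap, 26 mm across, 55 mm tall, standing beside the orange rack on the inside of its arc. Origin under its centre.
- vial_clear: Loose small clear vial with white cap, 26 mm across, 55 mm tall, standing beside the blue rack on the inside of its arc. Origin under its centre.
- beaker: Loose glass beaker, 70 mm across, 80 mm tall, beyond the racks. Origin under its centre.
- reagent: Loose white bottle with red cap, 60 mm across, 110 mm tall, beyond the racks. Origin under its centre.
- amber_jar: Loose amber jar, 60 mm across, 90 mm tall, beyond the racks. Origin under its centre.
- spatula: Loose steel spatula, 180 mm long, lying flat to the robot's right. Origin under its middle, along its x.
- cork_ring: Loose cork ring, 90 mm across, 25 mm tall, to the robot's left. Origin under its centre.

How it is judged:
By the outcome, as a careful person would: the job done as asked, in the order asked, and still so for the second after the job is handed in, with the robot touching nothing.
It also fails if it takes over 48 s, if anything falls off the work surface, if the arm or the gripper's body presses on something with over 40 N, if the wrist force passes 120 N, or if a joint passes its speed limit or range.

## Working session

There is one attempt and no reset: what is moved stays moved. The work goes in short steps, Python scripts to look and compute and a tool call to move; the robot and the scene stay as the last step left them, time stands still between calls to the robot, and variables do not carry over. Pictures are saved under pics/ and viewed, about 8 in all and at most 12, crops included, and the job is handed in when it is done.

Besides the shell and the picture viewer there is one more tool, called after ">>>" by a JSON object that holds its "op" and its "data", one argument or row to a line. carry_out: Moves the arm, as the interface text tells. Shift numbers are shares of 0.04 m and turn numbers shares of 4 degrees, none past 1 either way. Its arguments: {"type":"object","properties":{"commands":{"type":"array"},"grip_force":{"type":"number"}},"required":["commands"]}

```bash
mkdir -p pics; cat > h.py <<'E'
import numpy as np,cv2
from plant import telemetry,cams,r
def cap(n,f=None):
    c=cams.capture(n)
    if f: cv2.imwrite('pics/'+f,c['frame'][:,:,::-1])
    return c
def ray(c,uv):
    K=np.array(c['camera_matrix']);k=c['k1'];T=np.array(c['camera_from_world'])
    d=(np.array(uv,float)-K[:2,2])/[K[0,0],K[1,1]]
    s=d.copy()
    for _ in range(20): s=d/(1+k*(s@s))
    R=T[:3,:3];return -R.T@T[:3,3],R.T@np.array([s[0],s[1],1])
def onz(c,uv,z):
    o,d=ray(c,uv);return o+d*(z-o[2])/d[2]
def proj(c,p):
    K=np.array(c['camera_matrix']);T=np.array(c['camera_from_world'])
    q=T[:3,:3]@np.array(p)+T[:3,3];s=q[:2]/q[2];s=s*(1+c['k1']*(s@s))
    return s*[K[0,0],K[1,1]]+K[:2,2]
def blobs(c,lo,hi,amin=15):
    m=cv2.inRange(cv2.cvtColor(c['frame'],cv2.COLOR_RGB2HSV),lo,hi)
    n,l,st,ce=cv2.connectedComponentsWithStats(m)
    return [(ce[i].round(1),st[i].tolist()) for i in range(1,n) if st[i][4]>=amin]
E
python3 - <<'E'
from h import *
a=cap('top','t1.png');b=cap('scene','s1.png')
for c in(a,b):
    print(ray(c,(256,192)))
    print('or');[print(x) for x in blobs(c,(5,150,120),(17,255,255))]
    print('ye');[print(x) for x in blobs(c,(20,130,120),(35,255,255))]
print(telemetry.get_state())
E
```

```text
(array([0.28683967, 0.04359501, 1.47032677]), array([ 0.19329773, -0.00343202, -0.98122062]))
or
(array([196.6, 195.5]), [194, 193, 7, 6, 37])
(array([205.8, 197.5]), [202, 194, 8, 8, 40])
(array([213.9, 200.8]), [210, 198, 8, 7, 38])
(array([221.4, 205.7]), [218, 202, 8, 8, 38])
(array([228.2, 212.1]), [225, 209, 8, 8, 40])
ye
(array([190.5, 195.6]), [188, 191, 6, 10, 59])
(array([292.9, 221.7]), [288, 217, 11, 10, 59])
(array([1.35323918, 0.06101722, 1.18333346]), array([-0.60082417, -0.02953948, -0.79887084]))
or
(array([293.3, 192.5]), [287, 186, 14, 14, 81])
(array([304.8, 199.6]), [301, 195, 8, 9, 39])
(array([313.5, 203.4]), [310, 200, 8, 8, 39])
(array([323.1, 205. ]), [320, 202, 7, 7, 36])
ye
(array([226.5, 181.1]), [222, 177, 10, 9, 46])
(array([329.6, 206.4]), [327, 203, 6, 8, 47])
{'time_s': 0.1, 'joints': array([ 8.41736251e+01,  2.05860008e+01,  6.41474999e-01, -1.64100562e-02,
       -7.01351971e+01, -1.65075517e+01]), 'qd': array([ 0.01619759, -0.1166031 ,  0.08962444, -0.05505158, -0.00855326,
       -0.05619598]), 'joint_torque': array([-1.86981248e-03, -5.84166741e+01,  2.93748719e+01,  7.01561451e+00,
        1.01078243e-02, -5.23309711e-05]), 'tcp_pos': array([0.25636121, 0.62396552, 0.2157542 ]), 'eef_rot': array([ 1.79919179e+02, -7.86277547e-03, -2.23395081e+01]), 'contact_force': array([-0.24376758,  0.72101722, -0.48846075]), 'moment': array([ 0.01729793,  0.01098935, -0.04642757]), 'gripper_width': 0.08776568194210278}
```

View pics/t1.png

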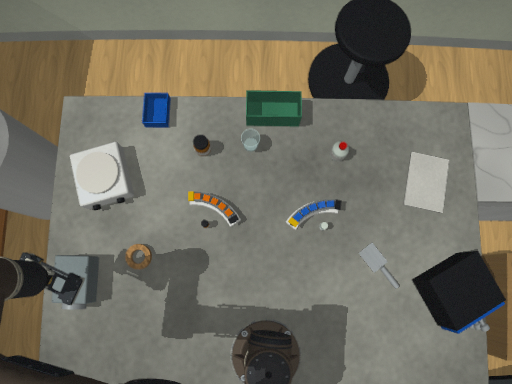

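View pics/s1.png

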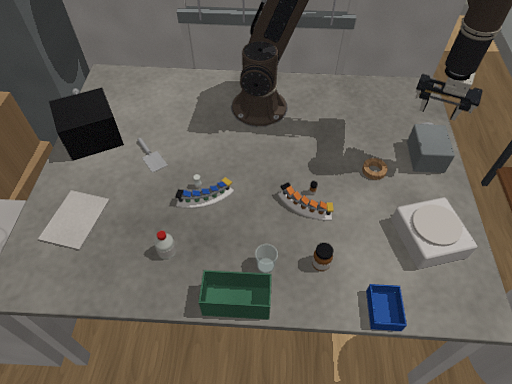

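Top view: the orange rack runs from its yellow end (190,196) to its black end (237,220), with the brown vial at (205,223) on the inside. The blue rack is on the right. The scene view agrees: yellow (330,207), black (286,187).

```bash
cat > fit.py <<'E'
from h import *
from scipy.optimize import least_squares
a=cap('top');b=cap('scene')
def arc(s,dr=0): t=s/170; return np.array([-170+(170+dr)*np.cos(t),(170+dr)*np.sin(t)])/1000
S=[64,32,0,-32,-64]
def obs(c,px,ys):
    P=[];Q=[]
    for i,p in px: P.append(onz(c,p,.058)[:2]);Q.append(arc(S[i]+1.5))
    P.append(onz(c,ys,.052)[:2]);Q.append(arc(90))
    return np.array(P),np.array(Q)
def fit(P,Q):
    def f(v):
        c,s=np.cos(v[2]),np.sin(v[2]);return (Q@np.array([[c,s],[-s,c]])+v[:2]-P).ravel()
    return min((least_squares(f,[.5,.2,t]) for t in(0,2,4)),key=lambda r:r.cost)
A=obs(a,list(enumerate([(196.6,195.5),(205.8,197.5),(213.9,200.8),(221.4,205.7),(228.2,212.1)])),(190.5,195.6))
B=obs(b,[(0,(323.1,205.)),(1,(313.5,203.4)),(2,(304.8,199.6))],(329.6,206.4))
for P,Q in(A,B,(np.r_[A[0],B[0]],np.r_[A[1],B[1]])):
    s=fit(P,Q);print(s.x.round(4),np.degrees(s.x[2]),(s.fun*1000).round(1))
x=s.x;c,sn=np.cos(x[2]),np.sin(x[2]);R=np.array([[c,-sn],[sn,c]])
for k in [90,64,32,0,-32,-64,-90]: print(k,(R@arc(k)+x[:2]).round(4),'tangent(to black) deg',(np.degrees(x[2]+k/170)-90).round(1))
for cc,p in((a,(205,223)),(b,(313.5,183.5))):
    v=onz(cc,p,.05)[:2];q=R.T@(v-x[:2]);print('vial',v,'radius',np.hypot(q[0]+.17,q[1]),'s',170*np.arctan2(q[1],q[0]+.17))
E
python3 fit.py; python3 - <<'E'
import cv2
a=cv2.imread('pics/t1.png')[180:240,170:260];b=cv2.imread('pics/s1.png')[170:230,270:360]
cv2.imwrite('pics/z1.png',cv2.vconcat([cv2.resize(i,None,fx=4.9,fy=4.9,interpolation=cv2.INTER_CUBIC) for i in(a,b)]))
E
```

```text
[ 0.5311  0.1845 -0.4854] -27.808632587609967 [-0.2 -1.   0.4  0.3 -0.1 -0.4 -0.2 -0.5  0.2  0.7 -0.1  1. ]
[0.5294 0.1867 5.7988] 332.24458399430296 [ 0.  -0.8 -1.4  0.1  0.9 -0.2  0.5  0.9]
[ 0.5306  0.1854 -0.4771] -27.33605136793061 [-1.2 -0.1 -0.3  1.2 -0.6  0.4 -0.5  0.2  0.1  1.2 -1.2  1.9  0.8 -2.
 -0.4 -1.1  2.1 -1.5  1.1 -0.3]
90 [0.5494 0.2723] tangent(to black) deg -87.0
64 [0.5487 0.2463] tangent(to black) deg -95.8
32 [0.5425 0.215 ] tangent(to black) deg -106.6
0 [0.5306 0.1854] tangent(to black) deg -117.3
-32 [0.5133 0.1585] tangent(to black) deg -128.1
-64 [0.4913 0.1353] tangent(to black) deg -138.9
-90 [0.4705 0.1198] tangent(to black) deg -147.7
vial [0.45400457 0.21602105] radius 0.08822779733921313 s -15.315784039771
vial [0.45057012 0.22097972] radius 0.08270002766270065 s -10.511231819213657
```

View pics/z1.png

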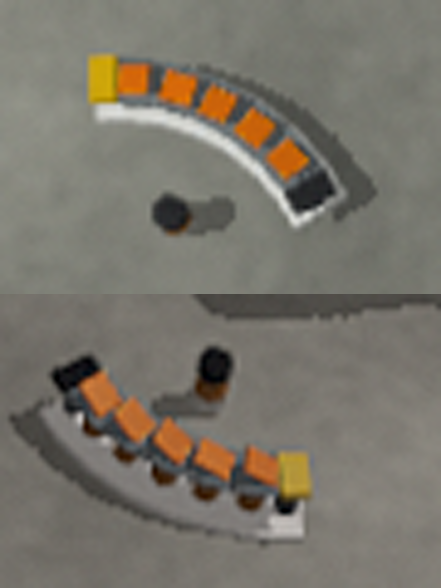

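>>> {"op": "carry_out", "data": {
  "commands": [0.457, -0.55, 0, -1, 1, 0.457, -0.55, 0, -1, 1, 0.457, -0.55, 0, -1, 1, 0.457, -0.55, 0, -1, 1, 0.457, -0.55, 0, -1, 1, 0.457, -0.55, 0, -1, 1, 0.457, -0.55, 0, -1, 1, 0.457, -0.55, 0, -1, 1],
  "grip_force": 10
}}

```text
time_s: 1.0
tcp_pos: [0.4033, 0.4473, 0.2165]
eef_rot: [180.0, 0.0, -54.5]
contact_force: [-0.6, -0.1, -0.1]
gripper_width: 0.0292
```

>>> {"op": "carry_out", "data": {
  "commands": [0.457, -0.55, 0, -1, 1, 0.457, -0.55, 0, -1, 1, 0.457, -0.55, 0, -1, 1, 0.457, -0.55, 0, -1, 1, 0.457, -0.55, 0, -1, 1, 0.457, -0.55, 0, -1, 1, 0.457, -0.55, 0, -1, 1, 0.457, -0.55, 0, -1, 1]
}}

```text
time_s: 1.8
tcp_pos: [0.5495, 0.2713, 0.2165]
eef_rot: [180.0, -0.0, -86.5]
contact_force: [0.7, 1.3, 0.8]
gripper_width: 0.0006
```

>>> {"op": "carry_out", "data": {
  "commands": [0, 0, -0.5, 0, 1, 0, 0, -0.5, 0, 1, 0, 0, -0.5, 0, 1, 0, 0, -0.5, 0, 1, 0, 0, -0.5, 0, 1, 0, 0, 0, 0, 1, 0, 0, 0, 0, 1]
}}

```text
time_s: 2.5
tcp_pos: [0.5491, 0.2723, 0.1167]
eef_rot: [180.0, -0.0, -86.3]
contact_force: [1.3, -0.7, 0.9]
gripper_width: 0.0002
```

```bash
python3 - <<'E'
from h import *
a=cap('top','t2.png');b=cap('scene','s2.png')
s=telemetry.get_state();print(s)
t=s['tcp_pos']-[0,0,.022]
for c in(a,b):print(proj(c,t))
cv2.imwrite('pics/z2.png',cv2.vconcat([cv2.resize(i[:,:,::-1],None,fx=3,fy=3,interpolation=cv2.INTER_CUBIC) for i in(a['frame'][140:240,150:270],b['frame'][140:240,270:390])]))
E
```

```text
{'time_s': 2.6, 'joints': array([ 4.46271678e+01,  1.93002658e+01, -1.49287061e+01,  2.67819968e-02,
       -5.56724790e+01, -4.09569696e+01]), 'qd': array([ 0.03118923, -0.45185091,  0.01484692, -0.0234978 ,  0.23313941,
        0.01340736]), 'joint_torque': array([-2.86351849e-02, -5.20774841e+01,  2.53139538e+01,  6.06567666e+00,
       -4.21632570e-02, -5.73639827e-04]), 'tcp_pos': array([0.54966082, 0.27284486, 0.11784775]), 'eef_rot': array([-1.79911063e+02,  4.78735534e-02, -8.63146808e+01]), 'contact_force': array([-0.92312285, -0.16395484, -0.51753761]), 'moment': array([ 0.07459362, -0.07158119, -0.04385629]), 'gripper_width': 0.0010096089333909474}
[187.83457498 193.50610406]
[331.69899165 199.17040897]
```

View pics/z2.png

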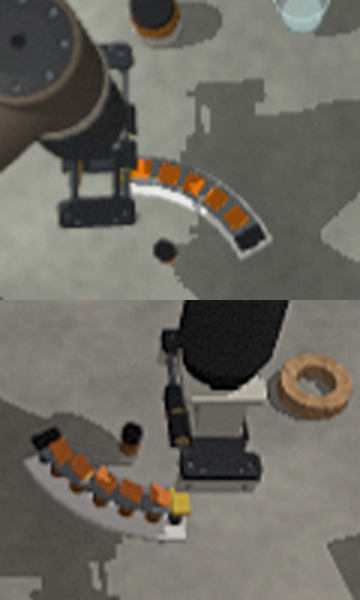

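The hand is shut over the yellow block with the vial well clear. Next I lower it gently.

>>> {"op": "carry_out", "data": {
  "commands": [0, 0, -0.4, 0, 1, 0, 0, -0.3, 0, 1, 0, 0, -0.2, 0, 1, 0, 0, -0.1, 0, 1, 0, 0, 0, 0, 1, 0, 0, 0, 0, 1]
}}

```text
time_s: 3.2
tcp_pos: [0.5492, 0.2725, 0.0769]
eef_rot: [-180.0, 0.0, -86.3]
contact_force: [0.2, 0.1, 0.5]
gripper_width: 0.0006
```

>>> {"op": "carry_out", "data": {
  "commands": [0, 0, -0.025, 0, 1, 0, 0, -0.025, 0, 1, 0, 0, 0, 0, 1, 0, 0, 0, 0, 1]
}}

```text
time_s: 3.6
tcp_pos: [0.549, 0.2724, 0.0747]
eef_rot: [-180.0, 0.0, -86.3]
contact_force: [0.2, 0.7, -0.9]
gripper_width: 0.0008
```

>>> {"op": "carry_out", "data": {
  "commands": [0, 0, -0.0125, 0, 1, 0, 0, -0.0125, 0, 1, 0, 0, 0, 0, 1, 0, 0, 0, 0, 1]
}}

```text
time_s: 4.0
tcp_pos: [0.549, 0.2723, 0.0735]
eef_rot: [180.0, -0.0, -86.3]
contact_force: [-0.3, -0.9, -1.1]
gripper_width: 0.0007
```

>>> {"op": "carry_out", "data": {
  "commands": [0, 0, -0.0125, 0, 1, 0, 0, -0.0125, 0, 1, 0, 0, 0, 0, 1, 0, 0, 0, 0, 1]
}}

```text
time_s: 4.4
tcp_pos: [0.549, 0.2723, 0.0725]
eef_rot: [180.0, -0.0, -86.3]
contact_force: [-0.8, 0.1, -0.2]
gripper_width: 0.0008
```

```bash
cat > f.py <<'E'
from h import *
F=[];Z=[]
for i in range(4):
    cams.capture('top');s=telemetry.get_state();F.append(s['contact_force']);Z.append(s['tcp_pos'])
print(np.mean(F,0).round(2),np.mean(Z,0).round(4))
E
python3 f.py
```

```text
[-0.06 -0.15  0.06] [0.549  0.2723 0.0726]
```

```bash
python3 - <<'E'
from h import *
a=cap('top');b=cap('scene')
cv2.imwrite('pics/z3.png',cv2.hconcat([cv2.resize(i[:,:,::-1],None,fx=5,fy=5,interpolation=cv2.INTER_CUBIC) for i in(a['frame'][150:240,170:250],b['frame'][140:230,275:355])]))
t=telemetry.get_state()['tcp_pos']-[0,0,.022];p=proj(b,t);print((p-[275,140])*5+[400,0])
for q in [(.5494,.2723,.053),(.5494,.2623,.053),(.5494,.2823,.053)]:print((proj(b,q)-[275,140])*5+[400,0])
E
```

```text
[672.33794241 334.05427353]
[672.83884501 332.52418542]
[658.04104866 331.78176028]
[687.64718273 333.26727372]
```

View pics/z3.png

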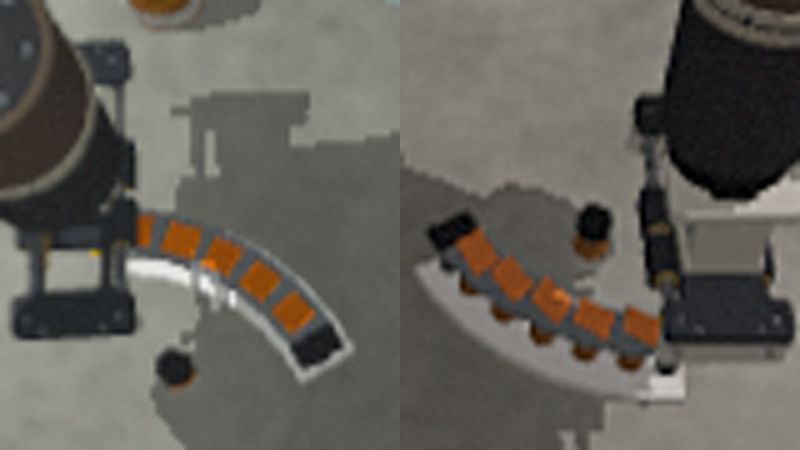

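>>> {"op": "carry_out", "data": {
  "commands": [0, 0, -0.0125, 0, 1, 0, 0, -0.0125, 0, 1, 0, 0, 0, 0, 1, 0, 0, 0, 0, 1]
}}

```text
time_s: 5.1
tcp_pos: [0.549, 0.2723, 0.0715]
eef_rot: [180.0, -0.0, -86.3]
contact_force: [0.3, 0.2, 0.4]
gripper_width: 0.0005
```

```bash
python3 f.py
```

```text
[-0.26 -0.16 -0.04] [0.549  0.2723 0.0716]
```

>>> {"op": "carry_out", "data": {
  "commands": [0, 0, -0.0125, 0, 1, 0, 0, -0.0125, 0, 1, 0, 0, 0, 0, 1, 0, 0, 0, 0, 1]
}}

```text
time_s: 5.7
tcp_pos: [0.549, 0.2723, 0.0705]
eef_rot: [180.0, -0.0, -86.3]
contact_force: [0.5, -0.3, 0.2]
gripper_width: 0.0004
```

```bash
python3 f.py
```

```text
[-0.28  0.2   0.23] [0.549  0.2723 0.0706]
```

```bash
python3 - <<'E'
from h import *
a=cap('top');b=cap('scene');p=telemetry.get_state()['tcp_pos'];out=[]
for c,(u,v) in((a,(165,145)),(b,(275,130))):
    i=cv2.resize(c['frame'][v:v+100,u:u+80,::-1],None,fx=5,fy=5,interpolation=cv2.INTER_CUBIC)
    for dz,col in((-.022,(0,0,255)),(.05,(0,255,0)),(.1,(255,255,0)),(.15,(255,0,255))):
        for dx in (-.09,0,.09) if dz>0 else (-.02,0,.02):
            q=(proj(c,p+[dx,0,dz])-[u,v]+.5)*5;cv2.circle(i,tuple(int(w) for w in q),3,col,-1)
    out.append(i)
cv2.imwrite('pics/z4.png',cv2.hconcat(out))
E
```

```text
(no output)
```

View pics/z4.png

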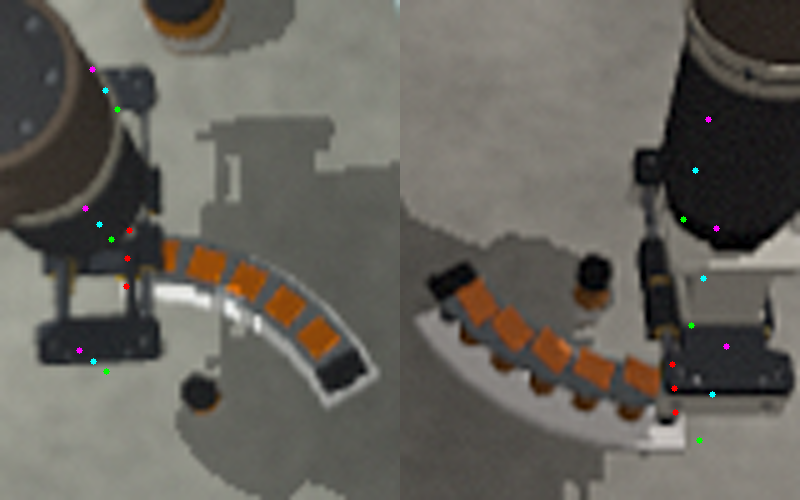

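The projected tip lands on the yellow block in both views, so the height must be slightly off. I go on feeling downward in small steps.

>>> {"op": "carry_out", "data": {
  "commands": [0, 0, -0.0125, 0, 1, 0, 0, -0.0125, 0, 1, 0, 0, 0, 0, 1, 0, 0, 0, 0, 1]
}}

```text
time_s: 6.4
tcp_pos: [0.549, 0.2723, 0.0695]
eef_rot: [180.0, -0.0, -86.3]
contact_force: [-0.4, -0.4, -0.7]
gripper_width: 0.0005
```

```bash
python3 f.py
```

```text
[0.13 0.36 0.02] [0.549  0.2723 0.0696]
```

>>> {"op": "carry_out", "data": {
  "commands": [0, 0, -0.0125, 0, 1, 0, 0, -0.0125, 0, 1, 0, 0, 0, 0, 1, 0, 0, 0, 0, 1]
}}

```text
time_s: 7.0
tcp_pos: [0.549, 0.2723, 0.0685]
eef_rot: [180.0, -0.0, -86.3]
contact_force: [0.4, 0.7, -0.1]
gripper_width: 0.0005
```

```bash
python3 f.py
```

```text
[ 0.03  0.13 -0.29] [0.549  0.2723 0.0686]
```

>>> {"op": "carry_out", "data": {
  "commands": [0, 0, -0.0125, 0, 1, 0, 0, -0.0125, 0, 1, 0, 0, 0, 0, 1, 0, 0, 0, 0, 1]
}}

```text
time_s: 7.6
tcp_pos: [0.549, 0.2723, 0.0675]
eef_rot: [180.0, -0.0, -86.3]
contact_force: [0.1, 0.1, -0.3]
gripper_width: 0.0006
```

```bash
python3 f.py;python3 - <<'E'
from h import *
b=cap('scene');i=b['frame'][190:235,320:365,::-1].astype(float)
a=cap('top');j=a['frame'][175:220,170:215,::-1].astype(float)
f=lambda i:cv2.resize(np.clip(255*(i/255)**.5,0,255).astype(np.uint8),None,fx=9,fy=9,interpolation=cv2.INTER_CUBIC)
cv2.imwrite('pics/z5.png',cv2.hconcat([f(j),f(i)]))
p=telemetry.get_state()['tcp_pos'];print((proj(b,p-[0,0,.022])-[320,190]+.5)*9+[405,0],(proj(a,p-[0,0,.022])-[170,175]+.5)*9)
print(blobs(a,(20,100,80),(35,255,255),2),blobs(b,(20,100,80),(35,255,255),2))
E
```

```text
[-0.05 -0.53  0.12] [0.549  0.2723 0.0676]
[492.70172407 163.38850433] [186.36806305 196.8153736 ]
[(array([396.5,  68.5]), [396, 68, 2, 2, 2]), (array([64.5, 71. ]), [64, 71, 2, 1, 2]), (array([19.5, 87. ]), [19, 87, 2, 1, 2]), (array([272.,  90.]), [268, 90, 9, 1, 9]), (array([179. , 198.5]), [179, 198, 1, 2, 2]), (array([188.5, 200. ]), [188, 200, 2, 1, 2]), (array([179. , 202.5]), [179, 202, 1, 2, 2]), (array([292.9, 221.7]), [288, 217, 11, 10, 61]), (array([ 28.5, 269.5]), [28, 269, 2, 2, 2]), (array([  5.5, 288. ]), [5, 288, 2, 1, 2]), (array([  0.5, 300.5]), [0, 300, 2, 2, 2]), (array([  0. , 325.5]), [0, 325, 1, 2, 2]), (array([  2.5, 364.5]), [2, 364, 2, 2, 2]), (array([ 24. , 364.5]), [24, 364, 1, 2, 2])] [(array([226.5, 181.2]), [221, 177, 11, 10, 54]), (array([326. , 196.5]), [326, 196, 1, 2, 2])]
```

View pics/z5.png

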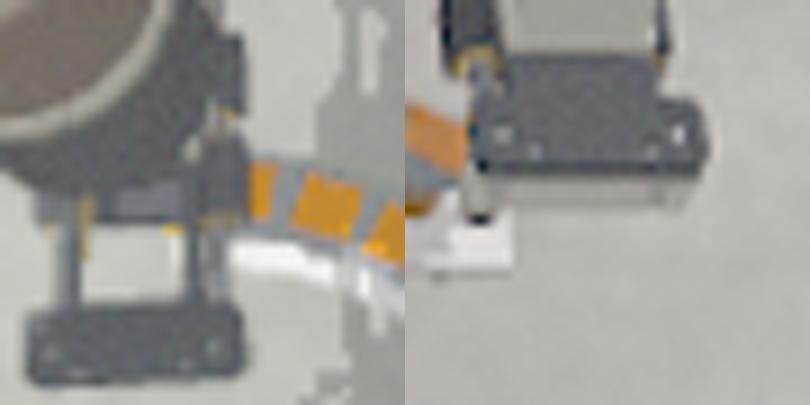

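The hand hides the tip. I check the fingertip geometry on the saved start pictures, where the open fingers can be seen.

```bash
python3 - <<'E'
from h import *
a=cap('top');b=cap('scene');p=np.array([.257,.624,.217]);out=[]
y=np.radians(-22.3-90);d=np.array([np.cos(y),np.sin(y),0])
for c,f,(u,v) in((a,'t1',(20,240)),(b,'s1',(400,55))):
    i=cv2.imread(f'pics/{f}.png')[v:v+80,u:u+90];i=np.clip(255*(i/255)**.6,0,255).astype(np.uint8)
    i=cv2.resize(i,None,fx=4.4*2,fy=4.4*2,interpolation=cv2.INTER_CUBIC)[:, :]
    i=cv2.resize(i,(450,400))
    for dz,col in((-.022,(0,0,255)),(0,(0,255,0)),(.05,(255,0,255))):
        for k in(-.065,-.044,0,.044,.065):
            q=(proj(c,p+d*k+[0,0,dz])-[u,v]+.5)*5;cv2.circle(i,tuple(int(w) for w in q),2,col,-1)
    out.append(i[:, :400])
cv2.imwrite('pics/z6.png',cv2.hconcat(out))
E
```

```text
(no output)
```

View pics/z6.png

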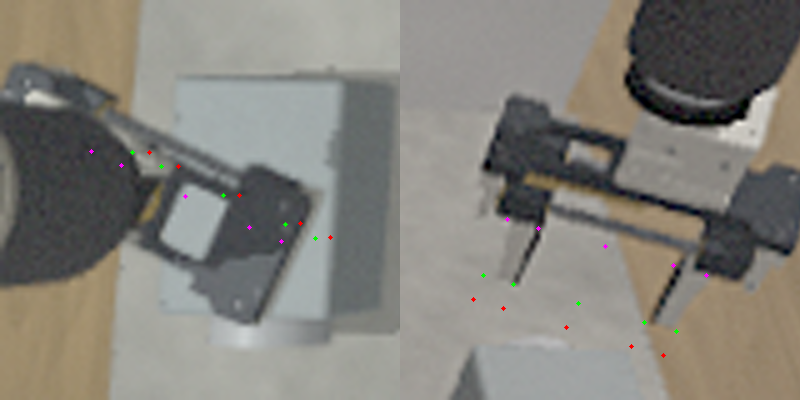

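In the start picture the visible fingertips end close to the TCP height (the green marks), not 22 mm lower. So there is more to go, and I continue down carefully.

>>> {"op": "carry_out", "data": {
  "commands": [0, 0, -0.025, 0, 1, 0, 0, -0.025, 0, 1, 0, 0, 0, 0, 1, 0, 0, 0, 0, 1]
}}

```text
time_s: 8.4
tcp_pos: [0.549, 0.2723, 0.0655]
eef_rot: [180.0, -0.0, -86.3]
contact_force: [0.1, -0.6, -0.3]
gripper_width: 0.0003
```

>>> {"op": "carry_out", "data": {
  "commands": [0, 0, -0.025, 0, 1, 0, 0, -0.025, 0, 1, 0, 0, 0, 0, 1, 0, 0, 0, 0, 1]
}}

```text
time_s: 8.8
tcp_pos: [0.549, 0.2723, 0.0635]
eef_rot: [180.0, -0.0, -86.3]
contact_force: [-0.4, 0.6, -0.3]
gripper_width: 0.0005
```

```bash
python3 f.py
```

```text
[-0.3   0.21 -0.37] [0.549  0.2723 0.0636]
```

>>> {"op": "carry_out", "data": {
  "commands": [0, 0, -0.0125, 0, 1, 0, 0, -0.0125, 0, 1, 0, 0, 0, 0, 1, 0, 0, 0, 0, 1]
}}

```text
time_s: 9.4
tcp_pos: [0.549, 0.2723, 0.0625]
eef_rot: [180.0, -0.0, -86.3]
contact_force: [0.1, -0.1, 0.5]
gripper_width: 0.0006
```

>>> {"op": "carry_out", "data": {
  "commands": [0, 0, -0.0125, 0, 1, 0, 0, -0.0125, 0, 1, 0, 0, 0, 0, 1, 0, 0, 0, 0, 1]
}}

```text
time_s: 9.8
tcp_pos: [0.549, 0.2723, 0.0615]
eef_rot: [180.0, -0.0, -86.3]
contact_force: [0.4, 0.6, 0.3]
gripper_width: 0.0007
```

>>> {"op": "carry_out", "data": {
  "commands": [0, 0, -0.0125, 0, 1, 0, 0, -0.0125, 0, 1, 0, 0, 0, 0, 1, 0, 0, 0, 0, 1]
}}

```text
time_s: 10.2
tcp_pos: [0.549, 0.2723, 0.0605]
eef_rot: [180.0, -0.0, -86.3]
contact_force: [-0.1, -0.3, -0.1]
gripper_width: 0.0005
```

>>> {"op": "carry_out", "data": {
  "commands": [0, 0, -0.0125, 0, 1, 0, 0, -0.0125, 0, 1, 0, 0, 0, 0, 1, 0, 0, 0, 0, 1]
}}

```text
time_s: 10.6
tcp_pos: [0.549, 0.2723, 0.0595]
eef_rot: [180.0, -0.0, -86.3]
contact_force: [0.7, 0.5, 0.3]
gripper_width: 0.0005
```

>>> {"op": "carry_out", "data": {
  "commands": [0, 0, -0.0125, 0, 1, 0, 0, -0.0125, 0, 1, 0, 0, 0, 0, 1, 0, 0, 0, 0, 1]
}}

```text
time_s: 11.0
tcp_pos: [0.549, 0.2723, 0.0585]
eef_rot: [180.0, -0.0, -86.3]
contact_force: [0.9, 0.5, 0.1]
gripper_width: 0.0006
```

```bash
python3 f.py
```

```text
[-0.26  0.24  0.23] [0.549  0.2723 0.0586]
```

>>> {"op": "carry_out", "data": {
  "commands": [0, 0, -0.0125, 0, 1, 0, 0, -0.0125, 0, 1, 0, 0, 0, 0, 1, 0, 0, 0, 0, 1]
}}

```text
time_s: 11.6
tcp_pos: [0.549, 0.2723, 0.0575]
eef_rot: [180.0, -0.0, -86.3]
contact_force: [-0.6, 0.2, -0.1]
gripper_width: 0.0006
```

>>> {"op": "carry_out", "data": {
  "commands": [0, 0, -0.0125, 0, 1, 0, 0, -0.0125, 0, 1, 0, 0, 0, 0, 1, 0, 0, 0, 0, 1]
}}

```text
time_s: 12.0
tcp_pos: [0.549, 0.2723, 0.0565]
eef_rot: [180.0, -0.0, -86.3]
contact_force: [-0.6, 0.6, -0.0]
gripper_width: 0.0001
```

```bash
python3 f.py; python3 - <<'E'
from h import *
a=cap('top');b=cap('scene');f=lambda i:cv2.resize(np.clip(255*(i[:,:,::-1]/255)**.6,0,255).astype(np.uint8),None,fx=6,fy=6,interpolation=cv2.INTER_CUBIC)
cv2.imwrite('pics/z7.png',cv2.hconcat([f(a['frame'][160:240,175:240]),f(b['frame'][160:240,280:345])]))
E
```

```text
[ 0.14 -0.19 -0.07] [0.549  0.2723 0.0566]
```

View pics/z7.png

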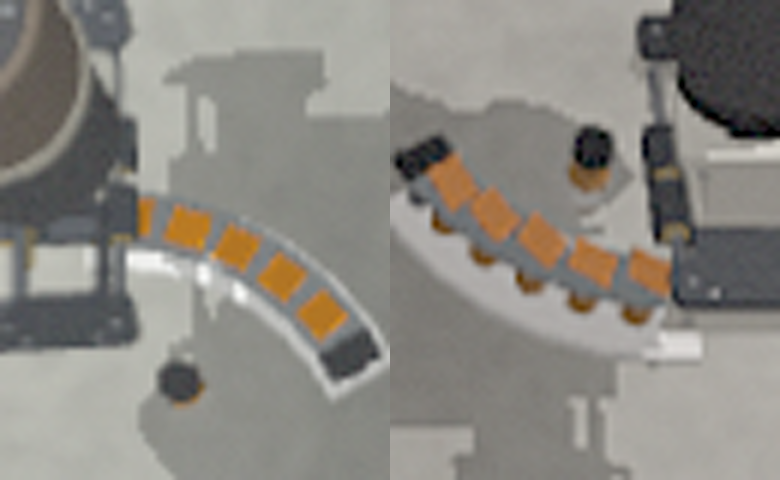

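>>> {"op": "carry_out", "data": {
  "commands": [0, 0, -0.0125, 0, 1, 0, 0, -0.0125, 0, 1, 0, 0, 0, 0, 1, 0, 0, 0, 0, 1]
}}

```text
time_s: 12.7
tcp_pos: [0.549, 0.2723, 0.0555]
eef_rot: [180.0, -0.0, -86.3]
contact_force: [-0.2, -0.1, -0.2]
gripper_width: 0.0006
```

>>> {"op": "carry_out", "data": {
  "commands": [0, 0, -0.0125, 0, 1, 0, 0, -0.0125, 0, 1, 0, 0, 0, 0, 1, 0, 0, 0, 0, 1]
}}

```text
time_s: 13.1
tcp_pos: [0.549, 0.2723, 0.0545]
eef_rot: [180.0, -0.0, -86.3]
contact_force: [0.0, 0.6, 0.2]
gripper_width: 0.0003
```

```bash
python3 f.py
```

```text
[-0.3  -0.17 -0.43] [0.549  0.2723 0.0546]
```

>>> {"op": "carry_out", "data": {
  "commands": [0, 0, -0.0125, 0, 1, 0, 0, -0.0125, 0, 1, 0, 0, 0, 0, 1, 0, 0, 0, 0, 1]
}}

```text
time_s: 13.7
tcp_pos: [0.549, 0.2723, 0.0535]
eef_rot: [180.0, -0.0, -86.3]
contact_force: [0.2, -0.1, -0.2]
gripper_width: 0.0003
```

>>> {"op": "carry_out", "data": {
  "commands": [0, 0, -0.0125, 0, 1, 0, 0, -0.0125, 0, 1, 0, 0, 0, 0, 1, 0, 0, 0, 0, 1]
}}

```text
time_s: 14.1
tcp_pos: [0.549, 0.2723, 0.0525]
eef_rot: [180.0, -0.0, -86.3]
contact_force: [0.1, -0.1, -0.2]
gripper_width: 0.0004
```

>>> {"op": "carry_out", "data": {
  "commands": [0, 0, -0.0125, 0, 1, 0, 0, -0.0125, 0, 1, 0, 0, 0, 0, 1, 0, 0, 0, 0, 1]
}}

```text
time_s: 14.5
tcp_pos: [0.549, 0.2723, 0.0515]
eef_rot: [180.0, -0.0, -86.3]
contact_force: [-0.6, 0.3, 0.3]
gripper_width: 0.0006
```

```bash
python3 f.py
```

```text
[ 0.27 -0.29 -0.05] [0.549  0.2724 0.0516]
```

No contact yet, even with the TCP below block-top height, so something disagrees. I raise the hand and turn the jaws along the row, so the fingertips can be seen and located in both views.

>>> {"op": "carry_out", "data": {
  "commands": [0, 0, 0.5, 0, 1, 0, 0, 0.5, 0, 1, 0, 0, 0.5, 1, 1, 0, 0, 0.5, 1, 1, 0, 0, 0, 1, 1, 0, 0, 0, 1, 1, 0, 0, 0, 1, 1, 0, 0, 0, 1, 1]
}}

```text
time_s: 15.5
tcp_pos: [0.549, 0.2723, 0.1317]
eef_rot: [-180.0, 0.0, -62.2]
contact_force: [-0.7, 0.6, -0.0]
gripper_width: 0.0003
```

>>> {"op": "carry_out", "data": {
  "commands": [0, 0, 0, 1, 1, 0, 0, 0, 1, 1, 0, 0, 0, 1, 1, 0, 0, 0, 1, 1, 0, 0, 0, 1, 1, 0, 0, 0, 1, 1, 0, 0, 0, 1, 1, 0, 0, 0, 1, 1]
}}

```text
time_s: 16.3
tcp_pos: [0.549, 0.2723, 0.1315]
eef_rot: [180.0, 0.0, -30.2]
contact_force: [-0.7, -0.0, 0.3]
gripper_width: 0.0009
```

>>> {"op": "carry_out", "data": {
  "commands": [0, 0, 0, 1, 1, 0, 0, 0, 1, 1, 0, 0, 0, 1, 1, 0, 0, 0, 1, 1, 0, 0, 0, 1, 1, 0, 0, 0, 1, 1, 0, 0, 0, 1, 1, 0, 0, 0, 1, 1]
}}

```text
time_s: 17.1
tcp_pos: [0.5489, 0.2723, 0.1316]
eef_rot: [-180.0, -0.0, 1.8]
contact_force: [0.4, -0.1, -0.5]
gripper_width: -0.0001
```

```bash
python3 - <<'E'
from h import *
a=cap('top');b=cap('scene');p=telemetry.get_state()['tcp_pos'];print(telemetry.get_state()['eef_rot'],p);out=[]
print('base',proj(a,(0,0,0)),proj(b,(0,0,0)))
for c,(u,v) in((a,(160,150)),(b,(285,140))):
    i=c['frame'][v:v+90,u:u+80,::-1];i=np.clip(255*(i/255)**.6,0,255).astype(np.uint8)
    i=cv2.resize(i,None,fx=5,fy=5,interpolation=cv2.INTER_CUBIC)
    for dz,col in((-.022,(0,0,255)),(0,(0,255,0)),(.05,(255,0,255))):
            q=(proj(c,p+[0,0,dz])-[u,v]+.5)*5;cv2.circle(i,tuple(int(w) for w in q),2,col,-1)
    out.append(i)
cv2.imwrite('pics/z8.png',cv2.hconcat(out))
E
```

```text
[1.79999512e+02 2.78318640e-03 1.72805400e+00] [0.54893064 0.272336   0.13156084]
base [265.44252858 355.57117955] [258.11507369 106.44393677]
```

View pics/z8.png

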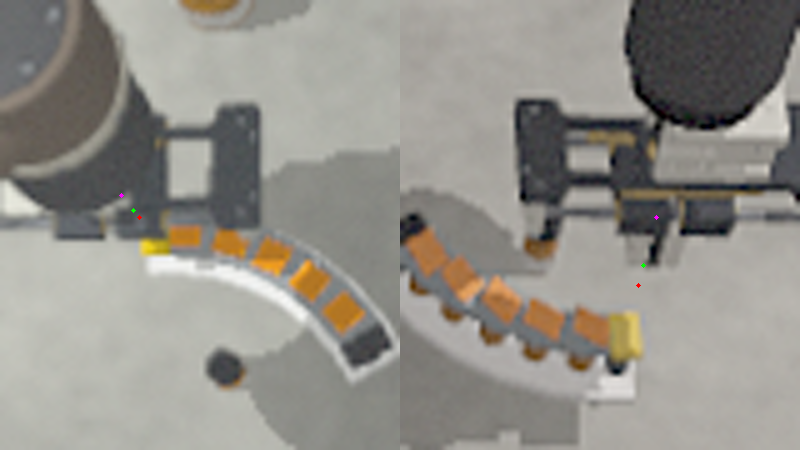

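```bash
python3 - <<'E'
from h import *
a=cap('top');b=cap('scene');p=telemetry.get_state()['tcp_pos']
for c,(u0,u1,v0,v1) in((a,(174,200,188,203)),(b,(326,348,178,196))):
    g=cv2.cvtColor(c['frame'],cv2.COLOR_RGB2GRAY);print('tip',proj(c,p-[0,0,.022]),'tcp',proj(c,p),'+5cm',proj(c,p+[0,0,.05]))
    print('    ',*['%3d'%u for u in range(u0,u1)])
    for v in range(v0,v1):print(v,':',*['%3d'%x for x in g[v,u0:u1]])
    for d in np.eye(3)*.01: print((proj(c,p+d)-proj(c,p)).round(2),end=' ')
    print()
E
```

```text
tip [187.33945161 192.94513509] tcp [186.29140708 191.69042656] +5cm [183.78263199 188.68596855]
     174 175 176 177 178 179 180 181 182 183 184 185 186 187 188 189 190 191 192 193 194 195 196 197 198 199
188 :  38  34  35  39  37  35  37  35  38  37  36  43  38  37  33  35  36  39  35  71 143 151 152 149 134 128
189 :  36  37  37  35  35  37  38  38  33  35  63  75  52  40  36  38  38  40  38  54  92  98  99  96  81  79
190 :  39  33  35  33  36  35  37  40  62 103 115  99  58  40  37  39  40  41  37  37  40  39  36  38  42  40
191 :  35  36  37  35  35  33  69 109 103  87  83  68  43  35  30  35  37  34  39  38  45  44  43  42  43  47
192 :  51  43  50  53  63  82 100 114  91  52  35  38  39  37  36  36  36  37  54  47  59  63  60  62  59  60
193 :  55  53  56  48  49  66  84  81  61  47  41  39  39  48  52  41  37  39  69  67  74  73  71  74  74  74
194 :  57  57  57  54  43  38  62  69  60  43  41  38  39  54  59  44  37  41  70  82  81  77  74  71  72  69
195 :  57  58  55  56  53  55  66  91  94  64  53  53  51  56  57  44  40  40  65  84  94  91  88  85  88  90
196 :  54  56 
[... 2018 characters left out ...]
 127
189 : 123 121 126 123  93  97 100 100  85   2  13  56 107  96  98 104 128 130 131 132 133 133
190 : 124 124 125 123  97  95  98 103 100   0  22  72 103  98  99 117 127 127 129 131 131 133
191 : 123 123 124 121 104  94  99 101  88   2  35  98 101  97 100 125 124 125 127 131 132 134
192 : 125 123 123 121 104  91  95  91  43   0  41 102  97  92 102 131 125 127 129 131 133 137
193 : 122 123 123 122 117 114 119 117  78  80  92 126 111 115 124 132 130 130 132 133 131 132
194 : 124 122 124 126 127 128 134 135 127 125 125 137 128 130 135 132 131 132 132 131 132 133
195 : 124 126 128 128 129 133 132 134 133 133 133 130 131 132 133 131 131 130 131 132 132 132
[0.17 2.47] [3.1  0.15] [ 0.49 -1.86]
```

```bash
cat >> h.py <<'E'
def tri(a,ua,b,ub):
    o1,d1=ray(a,ua);o2,d2=ray(b,ub)
    A=np.c_[d1,-d2];t=np.linalg.lstsq(A,o2-o1,rcond=None)[0]
    p,q=o1+d1*t[0],o2+d2*t[1];return ((p+q)/2).round(4),'gap',np.linalg.norm(p-q).round(4)
E
python3 - <<'E'
from h import *
a=cap('top');b=cap('scene');print(telemetry.get_state()['tcp_pos'])
print('yellow',tri(a,(190.5,195.6),b,(329.6,206.4)))
for u,v in(((196.6,195.5),(323.1,205)),((205.8,197.5),(313.5,203.4)),((213.9,200.8),(304.8,199.6))):print(tri(a,u,b,v))
# ends of lower dark plate (-y end of gripper body)
for n,c,(u0,u1,v0,v1) in(('t',a,(196,220,166,200)),('s',b,(304,322,156,186))):
    m=(c['frame'].max(2)<75).astype(np.uint8)[v0:v1,u0:u1];print(n,u0,v0)
    for k,r_ in enumerate(m):print(v0+k,''.join('#' if x else '.' for x in r_))
E
```

```text
[0.54896808 0.27231508 0.13155403]
yellow (array([0.5502, 0.271 , 0.0546]), 'gap', np.float64(0.0021))
(array([0.5497, 0.2485, 0.0602]), 'gap', np.float64(0.0018))
(array([0.5434, 0.2164, 0.0579]), 'gap', np.float64(0.0023))
(array([0.5314, 0.1869, 0.0609]), 'gap', np.float64(0.0018))
t 196 166
166 ........................
167 ........................
168 ........................
169 ........................
170 ........................
171 ........#######.........
172 ........########........
173 .......#########........
174 .......#########........
175 ......##########........
176 ################........
177 ################........
178 ......##########........
179 .......#########........
180 .......#########........
181 .......#########........
182 .......#########........
183 ......##########........
184 ......##########........
185 ......##########........
186 ......##########........
187 ......##########........
188 ......##########........
189 .....###########........
190 ################........
191 ################........
192 ################........
193 ......##########.
[... 181 characters left out ...]

s 304 156
156 ..................
157 ..................
158 ..................
159 ......##..........
160 ....#########.....
161 ....#########.....
162 ....##########....
163 ....##############
164 ....##############
165 ....##############
166 ....##############
167 ....##############
168 ....##############
169 ....###########...
170 ....###########...
171 ....###########...
172 ....###########...
173 ....###########...
174 .....#############
175 .....#############
176 .....#############
177 .....###########..
178 .....#########....
179 .....#########....
180 .....#########....
181 ..........####.##.
182 ..........########
183 ..........####....
184 .........#####....
185 .........####.....
```

The two-view checks show the rack estimate is right (yellow top z ≈ 54 mm). The whole hand shows about 33 mm higher than the stated geometry, with no clear sideways error, so contact should come near TCP z ≈ 0.042. I go down and feel for it with the jaws along the row.

>>> {"op": "carry_out", "data": {
  "commands": [0, 0.1, -0.5, 0, 1, 0, 0, -0.5, 0, 1, 0, 0, -0.5, 0, 1, 0, 0, -0.4, 0, 1, 0, 0, -0.1, 0, 1, 0, 0, 0, 0, 1]
}}

```text
time_s: 18.0
tcp_pos: [0.5488, 0.2761, 0.0511]
eef_rot: [179.9, 0.1, 1.6]
contact_force: [0.3, 0.2, -0.2]
gripper_width: 0.0006
```

>>> {"op": "carry_out", "data": {
  "commands": [0, 0, -0.025, 0, 1, 0, 0, -0.025, 0, 1, 0, 0, 0, 0, 1]
}}

```text
time_s: 18.3
tcp_pos: [0.5493, 0.2766, 0.0502]
eef_rot: [-180.0, -0.0, 1.7]
contact_force: [-0.2, 0.1, 0.1]
gripper_width: 0.0005
```

>>> {"op": "carry_out", "data": {
  "commands": [0, 0, -0.025, 0, 1, 0, 0, 0, 0, 1]
}}

```text
time_s: 18.5
tcp_pos: [0.549, 0.2764, 0.0487]
eef_rot: [-180.0, -0.0, 1.7]
contact_force: [0.5, 0.5, 1.1]
gripper_width: 0.0006
```

>>> {"op": "carry_out", "data": {
  "commands": [0, 0, -0.025, 0, 1, 0, 0, 0, 0, 1]
}}

```text
time_s: 18.7
tcp_pos: [0.5489, 0.2763, 0.0475]
eef_rot: [180.0, 0.0, 1.7]
contact_force: [0.2, 0.5, -0.0]
gripper_width: 0.0003
```

>>> {"op": "carry_out", "data": {
  "commands": [0, 0, -0.025, 0, 1, 0, 0, 0, 0, 1]
}}

```text
time_s: 18.9
tcp_pos: [0.5489, 0.2763, 0.0464]
eef_rot: [180.0, 0.0, 1.7]
contact_force: [-1.1, 0.2, -0.3]
gripper_width: 0.0006
```

>>> {"op": "carry_out", "data": {
  "commands": [0, 0, -0.025, 0, 1, 0, 0, 0, 0, 1]
}}

```text
time_s: 19.1
tcp_pos: [0.5489, 0.2763, 0.0454]
eef_rot: [180.0, 0.0, 1.7]
contact_force: [-0.8, 0.6, -0.1]
gripper_width: 0.0004
```

```bash
python3 f.py
```

```text
[-0.06  0.46 -0.14] [0.549  0.2763 0.0455]
```

>>> {"op": "carry_out", "data": {
  "commands": [0, 0, -0.025, 0, 1, 0, 0, 0, 0, 1]
}}

```text
time_s: 19.5
tcp_pos: [0.5489, 0.2763, 0.0444]
eef_rot: [180.0, 0.0, 1.7]
contact_force: [0.1, -0.6, 0.1]
gripper_width: 0.0006
```

>>> {"op": "carry_out", "data": {
  "commands": [0, 0, -0.025, 0, 1, 0, 0, 0, 0, 1]
}}

```text
time_s: 19.7
tcp_pos: [0.549, 0.2763, 0.0435]
eef_rot: [180.0, 0.0, 1.7]
contact_force: [0.9, -0.1, -0.4]
gripper_width: 0.0003
```

>>> {"op": "carry_out", "data": {
  "commands": [0, 0, -0.025, 0, 1, 0, 0, 0, 0, 1]
}}

```text
time_s: 19.9
tcp_pos: [0.549, 0.2763, 0.0427]
eef_rot: [180.0, -0.0, 1.7]
contact_force: [-0.5, -0.3, 2.8]
gripper_width: 0.0002
```

```bash
python3 f.py; python3 - <<'E'
from h import *
a=cap('top');b=cap('scene');f=lambda i:cv2.resize(np.clip(255*(i[:,:,::-1]/255)**.6,0,255).astype(np.uint8),None,fx=8,fy=8,interpolation=cv2.INTER_CUBIC)
cv2.imwrite('pics/z9.png',cv2.hconcat([f(a['frame'][175:225,172:222]),f(b['frame'][180:230,305:355])]))
E
```

```text
[-0.93 -0.29  2.5 ] [0.549  0.2764 0.0428]
```

View pics/z9.png

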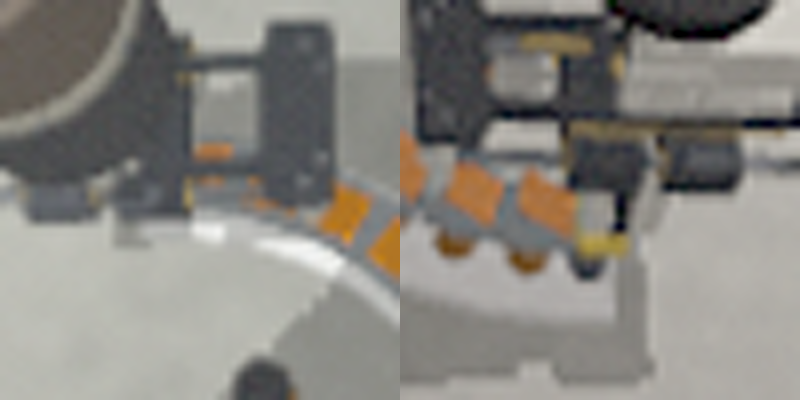

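Contact is found: Fz ≈ 2.5 N at TCP z 0.0427. The last picture shows the fingertips on the yellow block, with their front edge near its front edge at right-view (600,240). Next I work out the sweep increments along the arc.

```bash
python3 - <<'E'
import numpy as np
x0=np.array([.5306,.1854]);th=-.4771
def P(s):
    t=s/170+th;return x0+.17*np.array([np.cos(t)-np.cos(th),np.sin(t)-np.sin(th)])
s=np.linspace(94,-90,41);prev=np.array([.5490,.2763])
for i in range(1,41):
    d=((P(s[i])-prev)/.04).round(3);prev=prev+d*.04
    print(list(d),end=' ' if i%8 else '\n')
E
```

```text
[np.float64(0.01), np.float64(-0.114)] [np.float64(0.004), np.float64(-0.115)] [np.float64(0.001), np.float64(-0.115)] [np.float64(-0.003), np.float64(-0.115)] [np.float64(-0.005), np.float64(-0.114)] [np.float64(-0.008), np.float64(-0.115)] [np.float64(-0.012), np.float64(-0.115)] [np.float64(-0.014), np.float64(-0.114)]
[np.float64(-0.018), np.float64(-0.113)] [np.float64(-0.021), np.float64(-0.113)] [np.float64(-0.024), np.float64(-0.113)] [np.float64(-0.026), np.float64(-0.112)] [np.float64(-0.03), np.float64(-0.111)] [np.float64(-0.033), np.float64(-0.11)] [np.float64(-0.036), np.float64(-0.109)] [np.float64(-0.039), np.float64(-0.109)]
[np.float64(-0.041), np.float64(-0.107)] [np.float64(-0.045), np.float64(-0.106)] [np.float64(-0.047), np.float64(-0.104)] [np.float64(-0.05), np.float64(-0.104)] [np.float64(-0.053), np.float64(-0.102)] [np.float64(-0.056), np.float64(-0.101)] [np.float64(-0.058), np.float64(-0.099)] [np.float64(-0.062), np.float64(-0.097)]
[np.float64(-0.063), np.float64(-0.096)] [np.float64(-0.067), np.float64(-0.094)] [np.float64(-0.068), np.float64(-0.092)] [np.float64(-0.072), np.float64(-0.09)] [np.float64(-0.073), np.float64(-0.089)] [np.float64(-0.076), np.float64(-0.086)] [np.float64(-0.079), np.float64(-0.084)] [np.float64(-0.08), np.float64(-0.082)]
[np.float64(-0.083), np.float64(-0.08)] [np.float64(-0.085), np.float64(-0.077)] [np.float64(-0.087), np.float64(-0.076)] [np.float64(-0.089), np.float64(-0.072)] [np.float64(-0.091), np.float64(-0.071)] [np.float64(-0.093), np.float64(-0.068)] [np.float64(-0.094), np.float64(-0.065)] [np.float64(-0.096), np.float64(-0.063)]
```

>>> {"op": "carry_out", "data": {
  "commands": [0.01, -0.114, 0, -0.37, 1, 0.004, -0.115, 0, -0.37, 1, 0.001, -0.115, 0, -0.37, 1, -0.003, -0.115, 0, -0.37, 1]
}}

```text
time_s: 20.6
tcp_pos: [0.5497, 0.2577, 0.0427]
eef_rot: [-180.0, -0.0, -4.4]
contact_force: [0.5, 3.1, 2.0]
gripper_width: 0.0006
```

>>> {"op": "carry_out", "data": {
  "commands": [-0.005, -0.114, 0, -0.37, 1, -0.008, -0.115, 0, -0.37, 1, -0.012, -0.115, 0, -0.37, 1, -0.014, -0.114, 0, -0.37, 1]
}}

```text
time_s: 21.0
tcp_pos: [0.5479, 0.2393, 0.0426]
eef_rot: [-180.0, -0.0, -10.3]
contact_force: [0.4, 2.8, 3.8]
gripper_width: 0.001
```

>>> {"op": "carry_out", "data": {
  "commands": [-0.018, -0.113, 0, -0.37, 1, -0.021, -0.113, 0, -0.37, 1, -0.024, -0.113, 0, -0.37, 1, -0.026, -0.112, 0, -0.37, 1]
}}

```text
time_s: 21.4
tcp_pos: [0.5443, 0.2212, 0.0426]
eef_rot: [180.0, -0.0, -16.2]
contact_force: [1.6, 2.2, 3.8]
gripper_width: 0.0004
```

Forces stay light (Fz about 2–4 N), so I carry on.

>>> {"op": "carry_out", "data": {
  "commands": [-0.03, -0.111, 0, -0.37, 1, -0.033, -0.11, 0, -0.37, 1, -0.036, -0.109, 0, -0.37, 1, -0.039, -0.109, 0, -0.37, 1]
}}

```text
time_s: 21.8
tcp_pos: [0.539, 0.204, 0.0427]
eef_rot: [-180.0, -0.0, -22.1]
contact_force: [1.7, 4.4, 3.2]
gripper_width: 0.0004
```

>>> {"op": "carry_out", "data": {
  "commands": [-0.041, -0.107, 0, -0.37, 1, -0.045, -0.106, 0, -0.37, 1, -0.047, -0.104, 0, -0.37, 1, -0.05, -0.104, 0, -0.37, 1]
}}

```text
time_s: 22.2
tcp_pos: [0.5313, 0.1868, 0.0425]
eef_rot: [180.0, -0.0, -28.1]
contact_force: [2.1, 2.7, 3.7]
gripper_width: 0.0006
```

>>> {"op": "carry_out", "data": {
  "commands": [-0.053, -0.102, 0, -0.37, 1, -0.056, -0.101, 0, -0.37, 1, -0.058, -0.099, 0, -0.37, 1, -0.062, -0.097, 0, -0.37, 1]
}}

```text
time_s: 22.6
tcp_pos: [0.5224, 0.1711, 0.0427]
eef_rot: [-180.0, -0.0, -34.0]
contact_force: [2.4, 3.1, 4.0]
gripper_width: 0.0006
```

>>> {"op": "carry_out", "data": {
  "commands": [-0.063, -0.096, 0, -0.37, 1, -0.067, -0.094, 0, -0.37, 1, -0.068, -0.092, 0, -0.37, 1, -0.072, -0.09, 0, -0.37, 1]
}}

```text
time_s: 23.0
tcp_pos: [0.5113, 0.156, 0.0426]
eef_rot: [180.0, -0.0, -39.9]
contact_force: [1.3, 2.1, 3.3]
gripper_width: 0.0006
```

>>> {"op": "carry_out", "data": {
  "commands": [-0.073, -0.089, 0, -0.37, 1, -0.076, -0.086, 0, -0.37, 1, -0.079, -0.084, 0, -0.37, 1, -0.08, -0.082, 0, -0.37, 1]
}}

```text
time_s: 23.4
tcp_pos: [0.4988, 0.1423, 0.0425]
eef_rot: [180.0, 0.0, -45.8]
contact_force: [2.4, 1.9, 3.2]
gripper_width: 0.0003
```

>>> {"op": "carry_out", "data": {
  "commands": [-0.083, -0.08, 0, -0.37, 1, -0.085, -0.077, 0, -0.37, 1, -0.087, -0.076, 0, -0.37, 1, -0.089, -0.072, 0, -0.37, 1]
}}

```text
time_s: 23.8
tcp_pos: [0.4851, 0.1303, 0.0425]
eef_rot: [180.0, -0.0, -51.7]
contact_force: [2.4, 1.8, 4.2]
gripper_width: 0.0003
```

>>> {"op": "carry_out", "data": {
  "commands": [-0.091, -0.071, 0, -0.37, 1, -0.093, -0.068, 0, -0.37, 1, -0.094, -0.065, 0, -0.37, 1, -0.096, -0.063, 0, -0.37, 1]
}}

```text
time_s: 24.2
tcp_pos: [0.4702, 0.1196, 0.0426]
eef_rot: [180.0, -0.0, -57.7]
contact_force: [1.8, 1.6, 3.1]
gripper_width: 0.0004
```

>>> {"op": "carry_out", "data": {
  "commands": [0, 0, 0.1, 0, 1, 0, 0, 0.3, 0, 1, 0, 0, 0.8, 0, 1, 0, 0, 0.9, 0, 1, 0, 0, 0.9, 0, 1, 0, 0, 0.9, 0, 1, 0, 0, 0, 0, 1, 0, 0, 0, 0, 1]
}}

```text
time_s: 25.0
tcp_pos: [0.4697, 0.1196, 0.1987]
eef_rot: [180.0, 0.0, -57.6]
contact_force: [0.3, -0.6, -1.1]
gripper_width: 0.0003
```

>>> {"op": "carry_out", "data": {
  "commands": [-0.2, 0.8, 0.2, 0, 1, -0.2, 0.8, 0.2, 0, 1, -0.2, 0.8, 0.2, 0, 1, -0.2, 0.8, 0, 0, 1, -0.2, 0.8, 0, 0, 1, -0.2, 0.8, 0, 0, 1, -0.2, 0.8, 0, 0, 1, -0.2, 0.8, 0, 0, 1]
}}

```text
time_s: 25.8
tcp_pos: [0.4051, 0.3759, 0.2205]
eef_rot: [179.8, -0.1, -57.5]
contact_force: [-0.3, -0.1, -0.4]
gripper_width: 0.0005
```

>>> {"op": "carry_out", "data": {
  "commands": [-0.2, 0.8, 0, 0, 1, -0.2, 0.8, 0, 0, 1, -0.2, 0.8, 0, 0, 1, -0.2, 0.8, 0, 0, 1, 0, 0, 0, 0, 1]
}}

```text
time_s: 26.3
tcp_pos: [0.3728, 0.5057, 0.2193]
eef_rot: [179.8, -0.2, -57.4]
contact_force: [-0.1, -0.4, -0.5]
gripper_width: 0.0005
```

```bash
python3 - <<'E'
from h import *
print(telemetry.get_state()['tcp_pos'],telemetry.get_state()['contact_force'])
a=cap('top');b=cap('scene');f=lambda i:cv2.resize(i[:,:,::-1],None,fx=6,fy=6,interpolation=cv2.INTER_CUBIC)
cv2.imwrite('pics/z10.png',cv2.vconcat([cv2.hconcat([f(a['frame'][185:230,182:245]),f(b['frame'][175:220,275:338])]),cv2.hconcat([f(a['frame'][190:235,283:346]),f(b['frame'][170:215,173:236])])]))
for n,c,ol,ys in(('top',a,'t1',None),('scene',b,'s1',None)):
    o={'frame':cv2.imread(f'pics/{ol}.png')[:,:,::-1]}
    for nm,lo,hi in(('orange',(5,150,120),(17,255,255)),('blue',(100,150,90),(125,255,255)),('yel',(20,130,120),(35,255,255))):
        g=lambda c:[(*z[0],z[1][4]) for z in blobs(c,lo,hi,15) if 170<z[0][0]<350 and 165<z[0][1]<230]
        print(n,nm,'\n before',np.array(g(o)).round(1).tolist(),'\n after',np.array(g(c)).round(1).tolist())
E
```

```text
[0.37281962 0.50572769 0.21925655] [-0.11622313 -0.39952241 -0.46244386]
top orange 
 before [[196.6, 195.5, 37.0], [205.8, 197.5, 40.0], [213.9, 200.8, 38.0], [221.4, 205.7, 38.0], [228.2, 212.1, 40.0]] 
 after [[205.9, 198.2, 141.0], [225.4, 209.5, 95.0]]
top blue 
 before [[321.2, 204.2, 45.0], [330.0, 203.5, 42.0], [312.5, 206.8, 45.0], [301.1, 213.6, 92.0]] 
 after [[321.2, 204.2, 45.0], [330.0, 203.5, 42.0], [312.5, 206.8, 45.0], [301.1, 213.6, 92.0]]
top yel 
 before [[190.5, 195.6, 59.0], [292.9, 221.7, 59.0]] 
 after [[190.5, 195.6, 59.0], [292.9, 221.7, 59.0]]
scene orange 
 before [[293.3, 192.5, 81.0], [304.8, 199.6, 39.0], [313.5, 203.4, 39.0], [323.1, 205.0, 36.0]] 
 after [[289.8, 190.3, 39.0], [296.2, 196.2, 38.0], [304.2, 200.5, 37.0], [312.9, 203.8, 40.0], [322.4, 205.7, 42.0]]
scene blue 
 before [[221.2, 184.0, 26.0], [213.6, 187.8, 29.0], [205.4, 191.0, 35.0], [186.4, 193.1, 39.0], [196.0, 192.8, 33.0]] 
 after [[221.2, 184.0, 26.0], [213.6, 187.8, 29.0], [205.4, 191.0, 35.0], [186.4, 193.1, 39.0], [196.0, 192.8, 33.0]]
scene yel 
 before [[226.5, 181.1, 46.0], [329.6, 206.4, 47.0]] 
 after [[226.5, 181.1, 45.0], [329.6, 206.4, 47.0]]
```

View pics/z10.png

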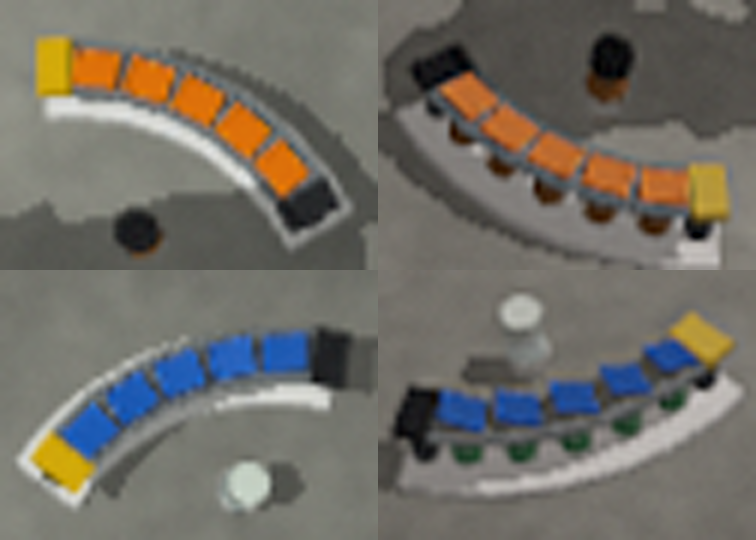

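The picture shows all five orange lids flat and evenly spaced, from upper left (97,70) to (280,167). The blue lids are still ajar and the vials still stand. I hand the job in.

```bash
python3 -c "
from plant import r
print(r.close_job())"
```

```text
the job is handed in; nothing more can be done
None
```

I closed all five orange lids in one light pass with the fingertips shut, going from the yellow block to the black block. Then I lifted the hand clear and handed the job in at about 26.5 s of robot time.

- **Force:** readings during the pass were about 2–4 N downward and at most about 5 N along the row.
- **Final pictures:** both cameras show the five orange lids flat and evenly spaced. In both views the blue lids and both yellow end blocks sit at the same pixels as at the start. The two vials are still standing; the beaker, bottle, jar, spatula and cork ring were not compared again, but the hand never went near them. The hand is about 0.2 m up and to the robot's left, touching nothing.
- **What disagreed:** the stated fingertip length did not hold. I expected contact on the yellow block at tool height 0.075 m, but it came at about 0.043 m, with the fingertips some 32 mm higher than stated. The fingertips also sat about 5 mm off along the row. I found the height by lowering in small steps and feeling for contact. My first descent, with the jaws turned across the row, stopped short and touched nothing.

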